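# Check that two trolley hand levers stop short of the bar

### The arm

A 6-joint arm with a two-finger parallel gripper is mounted at the origin on the work surface. World frame = base frame: x ahead of the robot, y to its left, z up, the work surface at z = 0. Lengths are in m, angles in degrees, forces in N, time in s.
With the tool pointing down it reaches from about 0.35 to 0.875 m from the base axis. Payload 4.2 kg.
Tool frame: the origin (TCP) lies between the finger pads; the fingertips stand 11 mm ahead of it and the grasp point (between the pads) lies 8 mm behind it; z points along the fingers, y is the direction in which the jaws open and shut (so a half turn about z gives the same grasp; the last joint's range is limited). The gripper opens to 87 mm and grips with 3 to 60 N. Pads are 19 mm wide; open, the fingers measure 117 mm over their backs; the gripper's body (75 mm by 190 mm) begins 51 mm behind the grasp point.
Start: joints at [85.348, 22.042, 0.453, 0, -68.411, -14.817], TCP at [0.208, 0.589, 0.234] pointing down, gripper open.
Joint ranges: [-179.83, 179.83], [-69.29, 118.12], [-61.27, 80.66], [-181.25, 117.63], [-171.15, -9.14], [-177.46, 177.46]. Speed limits (degrees/s): [159.86, 159.86, 180, 180, 180, 180].

### API

Orientations are given as a 3x3 rotation matrix whose columns are the frame's x, y, z axes.
In Python, from station import sense, capture, get_calibration, finish_job, search_frame, cut_out gives the robot as it stands.
- The arm moves only by the tool arm_command, never from a script. Its argument "rows" is a list of rows, each an object with "fingers": the opening in per cent of the stroke, from 0 (shut) to 100 (fully open); "travel": the shift along the tool's x, y, z in cm, a list of three; "roll": the turn about the tool's z in degrees. A call has 1 to 10 rows; each row is the pose to reach, as a shift and turn from the pose commanded when the call began, along the tool's axes at that moment; what a row does not reach only later rows make up. A row lasts 1/10 s, in which the tool goes at most 50 mm and 8.59 degrees, less where a joint would pass 70% of its speed; a pose out of reach is approached as far as the arm can. A call with a gripper value outside its range is refused whole. The fingers move at their own pace and stop on an object; the grip force is fixed at half the most. Time passes only in rows, so rows that repeat a pose let the fingers close. It gives the time, the measured TCP pose, the force and the opening at its end, in the units of the state.
- sense(): the state, without advancing time (a new reading comes with each control period).
- capture(name): name is "scene" or "top" or "wrist"; returns (picture, depth): 420x560x3 uint8, red, green, blue; 420x560 float32, m along the optical axis (not along the pixel's ray), 0 where there is no reading.
- get_calibration(name): a dict with "fov_y" (degrees; the focal length in pixels is half the picture's height over the tangent of half this angle, whatever the lens; pixels are square), "cx", "cy" (the principal point, pixels), "origin" and "attitude" of the camera in the world; the wrist camera has in their place "mount" (4x4, takes a point from camera to tool coordinates, whose origin is the TCP and whose axes are the flange's). Camera axes: x right, y down, z forward; pixel columns grow to the right and rows downward; lengths in m; the calibration is good to about 2 mm. A picture is of the moment at which its call begins: read the wrist's pose just before it. get_calibration takes no time and is no camera call.
- finish_job(): hands the job in, once; it reports no verdict.
Trained networks look in the newest picture that a camera, given by its name, has taken for a name from the list of things; names that differ only in an ending like _2 or _b are one class to them, and where a whole thing is asked for, a point or a joint stands for the part that bears it (a point fixed in the world has none). Each returns a list of dicts, best first, with "p" (0 to 1); they miss things now and then, are a little off and sometimes report something else, mostly with a low value. They report only what shows in the picture. A call takes as long as a camera call.
- search_frame(camera, label): "position" ([x, y, z] in m, in world coordinates, good to about 4 mm: the middle of the surface that is visible of it).
- cut_out(camera, label): "mask" (420x560 bool, what is visible of it).
The state is a dict: "time_s": time; "joints": joint angles; "joint_velocities": joint speeds; "effort": joint torques, N m; "tcp_pos": TCP position; "ee_rot": TCP orientation; "wrist_force": force on the tool from outside, world axes, zero at the start; "moment": the same for the moment, N m; "gripper_width": opening from 0.0 (shut) to 1.0 (fully open).
Only numpy, scipy, OpenCV 4.12 (cv2) and the standard library are available. Lean on these libraries where they do the work, as an engineer would, in place of code of your own. Each camera call takes 0.05 s, during which the arm holds its last target. There are 200 camera calls.

### The job

Two trolley push bars, one with a long hand lever and one with a short one, are clamped in the bench vises for checking. With the outside of the closed fingers, press the long lever in towards its bar until it comes up on its stop short of the bar, keep it there for a good second without forcing it, and let it out slowly with the fingers following it all the way (it must not snap back); then check the short lever in the same way. Push on the levers' outer side only, pinch nothing, keep off the bars, leave everything else where it lies, and finish clear with both levers out.

Things in the scene. Friction and masses are not known exactly. Their poses are not given: they have to be found in the camera images.
- long_vise: bench vise, fixed, dark blue, jaws 90 mm wide, 130 mm high, holding a level push bar with the long lever on it. Origin: underside, below the bar's axis, mid-jaw. x level, away from the robot, square to the bar; y along the bar to its free end; z up. The vise spans x -145 to 120, y -60 to 60 mm
- long_bar: the bar in that vise, fixed: aluminium, 28 mm diameter, with a 33 mm black rubber grip. Frame as the vise's: its axis runs along y at x = 0, z = 115 mm, from y = -60 to 228 mm; grip from y = 98 mm on; the lever's bracket reaches out to x = -41 mm at y = 62 to 88 mm. Keep off it
- long_pivot (a point): upright pivot of the long lever, 115 mm above the bench (x = -34, y = 75 mm of the vise's frame). The lever is a level aluminium blade 130 mm long from here, 13 mm thick, 16 mm high, with a 20 mm ball at its free end; it stands on the robot's side of the bar and swings level towards it. Beside and below it the space is clear down to 55 mm above the bench
- long_press (a point): where to push: outer face (robot's side) of the long lever, mid-height, 30 mm short of its free end, 100 mm from the pivot. Axes turn with the lever; lever out, they are parallel to the vise's: x level, in towards the bar, y along the bar, z up, and the point is at x = -76, y = 166, z = 115 mm of the vise's frame
- long_lever (a joint): angle of the long lever, rad: 0 = out, grows as pressed in, 0.28 = on its rigid stop; the press point has then moved 28 mm and the blade is still about 20 mm from the grip. A spring returns it: at the press point 2 N to start it moving, 5 N just before the stop, where the force climbs steeply. Let go, it snaps out
- long_inner: inner face of the long lever's blade (towards the bar), a strip 3 mm thick, not to be touched. Origin on the pivot
- short_vise: bench vise, fixed, dark blue, jaws 90 mm wide, 130 mm high, holding a level push bar with the short lever on it. Origin: underside, below the bar's axis, mid-jaw. x level, away from the robot, square to the bar; y along the bar to its free end; z up. The vise spans x -145 to 120, y -60 to 60 mm
- short_bar: the bar in that vise, fixed: aluminium, 28 mm diameter, with a 33 mm black rubber grip. Frame as the vise's: its axis runs along y at x = 0, z = 115 mm, from y = -60 to 228 mm; grip from y = 98 mm on; the lever's bracket reaches out to x = -41 mm at y = 62 to 88 mm. Keep off it
- short_pivot (a point): upright pivot of the short lever, 115 mm above the bench (x = -34, y = 75 mm of the vise's frame). The lever is a level aluminium blade 85 mm long from here, 13 mm thick, 16 mm high, with a 20 mm ball at its free end; it stands on the robot's side of the bar and swings level towards it. Beside and below it the space is clear down to 55 mm above the bench
- short_press (a point): where to push: outer face (robot's side) of the short lever, mid-height, 30 mm short of its free end, 55 mm from the pivot. Axes turn with the lever; lever out, they are parallel to the vise's: x level, in towards the bar, y along the bar, z up, and the point is at x = -64, y = 122, z = 115 mm of the vise's frame
- short_lever (a joint): angle of the short lever, rad: 0 = out, grows as pressed in, 0.36 = on its rigid stop; the press point has then moved 20 mm and the blade is still about 20 mm from the grip. A spring returns it: at the press point 2 N to start it moving, 5 N just before the stop, where the force climbs steeply. Let go, it snaps out
- short_inner: inner face of the short lever's blade (towards the bar), a strip 3 mm thick, not to be touched. Origin on the pivot
- file: flat file lying on the bench, 250 x 22 x 22 mm, red round handle 100 mm long; origin underneath where blade and handle meet, +x along the blade. Leave alone
- brush: flat bench brush, lying, 180 x 50 x 16 mm, yellow handle, black bristles; origin underneath near the ferrule. Leave alone
- screwdriver: screwdriver with a red handle, lying on the bench, 30 mm high at most; origin underneath, mid-length. Leave alone
- square: steel try square, stock 100 x 18 x 18 mm with a blade 130 x 22 mm; origin under the stock. Leave alone
- block: steel block 50 x 30 x 20 mm lying on the bench; origin under its centre. Leave alone
- round: steel round standing on end, 32 mm diameter, 50 mm tall; origin at the centre of its foot. Leave alone

How it is judged (in metres and radians):
On the way, in this order (a step that is already met when the one before it is completed fails the run):
1. the long lever is held on its stop for a second (within 0.03 rad), the short one left out (value of joint long_lever above 0.25 rad and value of joint short_lever below 0.06 rad), for 0.9 s.
2. the long lever is out again (value of joint long_lever below 0.04 rad), for 0.1 s.
3. the short lever is held on its stop for a second (within 0.035 rad), the long one left out (value of joint short_lever above 0.325 rad and value of joint long_lever below 0.06 rad), for 0.9 s.
At the end, for the whole second after the job is handed in: both levers are out again (within 0.04 rad of rest), and everything loose lies within 25 mm of where it was (value of joint each of long_lever, short_lever below 0.04 rad and distance of each of file, brush, screwdriver, square, block, round from where it was at the start of the episode below 0.025 m); the robot touches nothing.
It fails at once if a lever is pinched, hooked or touched on its inner face (contact force between any of the fingers, the arm and long_inner above 1.5 N or contact force between any of the fingers, the arm and short_inner above 1.5 N).
It fails at once if a bar is touched (contact force between any of the fingers, the arm and long_bar above 1.5 N or contact force between any of the fingers, the arm and short_bar above 1.5 N).
It fails at once if a lever snaps back (faster than 4 rad/s) instead of being let out slowly (velocity of joint any of long_lever, short_lever below -4 rad/s).
It fails at once if a lever is forced (over 50 N) (contact force between the fingers and long_lever above 50 N or contact force between the fingers and short_lever above 50 N).
It fails at once if another thing is moved, lifted or carried (over 25 mm) (distance of any of file, brush, screwdriver, square, block, round from where it was at the start of the episode above 0.025 m).
It also fails if it takes over 64 s, if anything falls off the work surface, if the arm or the gripper's body presses on something with over 40 N, if the wrist force passes 120 N, or if a joint passes its speed limit or range.

## Working session

There is one attempt and no reset: what is moved stays moved. The work goes in short steps, Python scripts to look and compute and a tool call to move; the robot and the scene stay as the last step left them, time stands still between calls to the robot, and variables do not carry over. Pictures are saved under pics/ and viewed, about 8 in all and at most 12, crops included, and the job is handed in when it is done.

Besides the shell and the picture viewer there is one more tool, called after "Request:" as name(argument=value, ...), one argument or row to a line, values as JSON. arm_command: Moves the arm, as the interface text tells. Its arguments: {"type":"object","properties":{"rows":{"type":"array","items":{"type":"object","properties":{"fingers":{"type":"number"},"travel":{"type":"array","items":{"type":"number"}},"roll":{"type":"number"}}}}},"required":["rows"]}

```bash
mkdir -p pics && cat > h.py <<'E'
import numpy as np, cv2
from station import *
def cloud(name,d,s=None):
    c=get_calibration(name); f=d.shape[0]/2/np.tan(np.radians(c['fov_y']/2))
    v,u=np.mgrid[:d.shape[0],:d.shape[1]]
    P=np.stack([(u-c['cx'])/f*d,(v-c['cy'])/f*d,d],-1)
    if name=='wrist':
        M=np.array(c['mount']); P=P@M[:3,:3].T+M[:3,3]
        return P@np.array(s['ee_rot']).T+np.array(s['tcp_pos'])
    return P@np.array(c['attitude']).T+np.array(c['origin'])
def shot(name,fn):
    s=sense(); p,d=capture(name); cv2.imwrite('pics/'+fn,p[:,:,::-1]); return p,d,cloud(name,d,s)
E
python3 - <<'E'
from h import *
s=sense(); print(s)
np.set_printoptions(precision=4,suppress=True)
p1,d1,C1=shot('scene','s.png'); 
for n in ['long_vise','short_vise','long_lever','short_lever','long_bar','short_bar']:
    print('scene',n,[(np.round(r['position'],3),round(r['p'],2)) for r in search_frame('scene',n)][:3])
p,d,C=shot('top','t.png'); np.save('top.npy',C)
for n in ['long_vise','short_vise','long_lever','short_lever','long_bar','short_bar']:
    print('top',n,[(np.round(r['position'],3),round(r['p'],2)) for r in search_frame('top',n)][:3])
# points at bar/lever height
m=(C[...,2]>.1)&(C[...,2]<.14)&(d>0)
cv2.imwrite('pics/st.png',np.hstack([cv2.resize(x[:,:,::-1],(400,300)) for x in (p1,p)]))
E
```

```text
{'time_s': 0.0, 'joints': array([ 8.53463619e+01,  2.20902894e+01,  3.80620305e-01, -2.89789085e-02,
       -6.84112495e+01, -1.48162735e+01]), 'joint_velocities': array([-0.06893397, -0.19114723,  0.029939  , -0.00423788, -0.02643084,
       -0.00065178]), 'effort': array([-4.35824313e-04, -3.90664601e+01,  1.87403727e+01,  4.22010854e+00,
        1.10217521e-02, -1.87613391e-04]), 'tcp_pos': array([0.20811155, 0.58872504, 0.23247032]), 'ee_rot': array([[ 9.42754474e-01, -3.33487019e-01, -6.39965618e-04],
       [-3.33487622e-01, -9.42752216e-01, -2.06526868e-03],
       [ 8.54112926e-05,  2.16046190e-03, -9.99997663e-01]]), 'wrist_force': array([0.14392684, 0.17161616, 0.41566398]), 'moment': array([-0.04473297, -0.05087054,  0.00397429]), 'gripper_width': 0.9999997189829019}
scene long_vise [(array([0.56 , 0.099, 0.113]), 0.87)]
scene short_vise [(array([ 0.659, -0.318,  0.128]), 0.65), (array([ 0.583, -0.212,  0.121]), 0.53)]
scene long_lever [(array([0.461, 0.24 , 0.121]), 0.8), (array([ 0.388, -0.093,  0.02 ]), 0.71)]
scene short_lever [(array([ 0.583, -0.214,  0.122]), 0.8)]
scene long_bar [(array([0.533, 0.178, 0.126]), 0.89)]
scene short_bar [(array([ 0.646, -0.246,  0.125]), 0.84), (array([0.56 , 0.101, 0.113]), 0.34)]
top long_vise [(array([0.513, 0.124, 0.129]), 0.58), (array([0.391, 0.258, 0.019]), 0.35)]
top short_vise [(array([ 0.631, -0.306,  0.129]), 0.64), (array([ 0.581, -0.1  ,  0.015]), 0.49)]
top long_lever [(array([0.46 , 0.232, 0.122]), 0.7)]
top short_lever [(array([ 0.582, -0.213,  0.12 ]), 0.63)]
top long_bar [(array([0.522, 0.192, 0.128]), 0.78)]
top short_bar [(array([ 0.633, -0.245,  0.126]), 0.71)]
```

View pics/t.png

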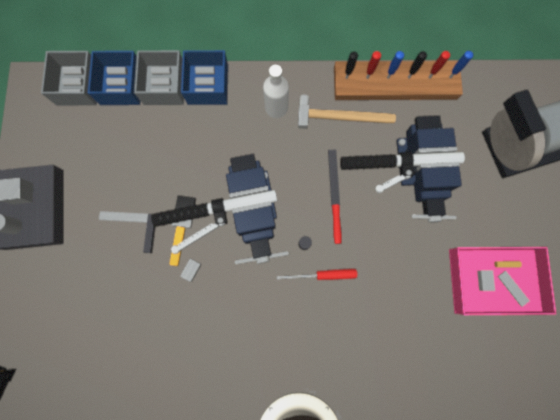

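View pics/s.png

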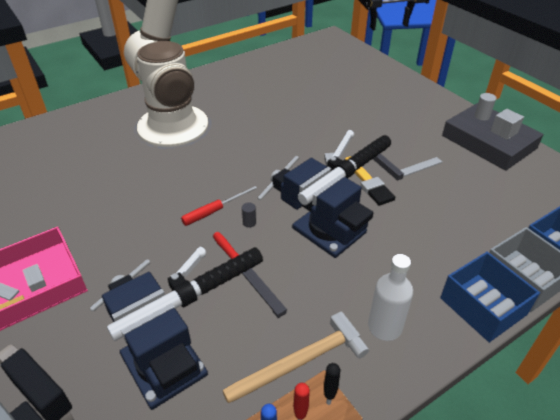

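```bash
python3 - <<'E'
from h import *
np.set_printoptions(precision=4,suppress=True)
p,d,C=shot('top','t2.png')
for a in ['long','short']:
    for k in ['bar','lever']:
        r=cut_out('top',a+'_'+k)
        if not r: print(a,k,'none'); continue
        m=r[0]['mask']&(d>0)&(C[...,2]>.09)&(C[...,2]<.145)
        q=C[m][:,:2].astype(np.float32); (cx,cy),(w,h),an=cv2.minAreaRect(q)
        print(a,k,m.sum(),round(r[0]['p'],2),cv2.boxPoints(((cx,cy),(w,h),an)).round(3).tolist(),C[m][:,2].max())
        vx=cv2.fitLine(q,cv2.DIST_HUBER,0,.01,.01).ravel();print(' line',vx,np.degrees(np.arctan2(vx[1],vx[0])))
E
```

```text
long bar 1760 0.91 [[0.4580000042915344, 0.32199999690055847], [0.5199999809265137, 0.04100000113248825], [0.578000009059906, 0.05400000140070915], [0.5170000195503235, 0.33500000834465027]] 0.13708570277286014
 line [ 0.2029 -0.9792  0.518   0.2271] -78.29505
long lever 373 0.55 [[0.421999990940094, 0.2800000011920929], [0.49000000953674316, 0.16899999976158142], [0.5059999823570251, 0.17800000309944153], [0.43700000643730164, 0.289000004529953]] 0.12611606895086813
 line [ 0.516  -0.8566  0.4598  0.2329] -58.93832
short bar 1549 0.6 [[0.597000002861023, -0.10400000214576721], [0.6029999852180481, -0.38999998569488525], [0.6600000262260437, -0.3889999985694885], [0.6539999842643738, -0.10300000011920929]] 0.13729246938624895
 line [ 0.0463 -0.9989  0.6355 -0.2402] -87.34645
short lever 168 0.56 [[0.5619999766349792, -0.1860000044107437], [0.5979999899864197, -0.2549999952316284], [0.6100000143051147, -0.24899999797344208], [0.5740000009536743, -0.18000000715255737]] 0.12672681487439252
 line [ 0.4547 -0.8906  0.5841 -0.2158] -62.952667
```

The top view shows the long lever at about (195,237), with its ball at (175,250). The short lever is at about (393,183), with its ball at (380,188). The scene view shows both outer sides facing the robot and clear, with small objects lying low nearby. Next I fit the bar axes.

```bash
cat >> h.py <<'E'
def frame(C,d,near,lab):
    # bar axis from points above the lever's top
    r=cut_out(lab[0],lab[1]); m=cv2.dilate(r[0]['mask'].astype(np.uint8),np.ones((5,5)))>0
    z=C[...,2]; q=C[m&(d>0)&(z>.1255)&(z<.136)][:,:2].astype(np.float32)
    for k in range(6):
        l=cv2.fitLine(q,cv2.DIST_HUBER,0,.001,.001).ravel(); v=l[:2]*np.sign(l[1]); n=np.array([v[1],-v[0]])
        q=q[abs((q-l[2:])@n)<.016]
    t=(q-l[2:])@v; e=np.percentile(t,99.7)
    O=l[2:]+v*(e-.228)
    return O,n,v,np.ptp(t),len(q)
E
python3 - <<'E'
from h import *
np.set_printoptions(precision=4,suppress=True)
for cam in ['top','scene']:
  p,d,C=shot(cam,'x.png')
  for a in ['long','short']:
    O,n,v,L,k=frame(C,d,None,(cam,a+'_bar'))
    f=lambda x,y:O+n*x+v*y
    pr=f(-.076,.166) if a=='long' else f(-.064,.122)
    l=search_frame(cam,a+'_lever')
    print(cam,a,'O',O,'ang',np.degrees(np.arctan2(n[1],n[0])),'L',L,k,'press',pr,'pivot',f(-.034,.075))
    r=cut_out(cam,a+'_lever')
    for rr in r[:2]:
      m=rr['mask']&(d>0)&(C[...,2]>.1)&(C[...,2]<.13); q=C[m][:,:2]-O
      q=np.c_[q@n,q@v]; print('  lever mask in vise frame', q[q[:,1].argmax()], q[q[:,0].argmin()],np.median(q,0),len(q))
E
```

```text
top long O [0.5428 0.1064] ang 10.436178 L 0.28779992 1209 press [0.438  0.2559] pivot [0.4958 0.174 ]
  lever mask in vise frame [-0.077   0.1961] [-0.0853  0.187 ] [-0.0584  0.1397] 378
top short O [ 0.6409 -0.3328] ang 1.674555 L 0.2873596 1120 press [ 0.5733 -0.2127] pivot [ 0.6047 -0.2588]
  lever mask in vise frame [0.0021 0.2291] [-0.0401  0.0716] [-0.004  0.088] 1323
  lever mask in vise frame [-0.066   0.1531] [-0.0741  0.145 ] [-0.0541  0.1202] 212
scene long O [0.5507 0.1062] ang 12.045358 L 0.29034996 853 press [0.4417 0.2527] pivot [0.5018 0.1724]
  lever mask in vise frame [-0.077   0.1959] [-0.0861  0.1852] [-0.0615  0.1479] 187
scene short O [ 0.6475 -0.3333] ang 2.354227 L 0.28710032 1830 press [ 0.5785 -0.214 ] pivot [ 0.6104 -0.2597]Traceback (most recent call last):
  File "<stdin>", line 14, in <module>
ValueError: attempt to get argmax of an empty sequence
```

Request:
arm_command(
  rows=[
    {"fingers":0,"travel":[4,4,0],"roll":4},
    {"fingers":0,"travel":[7,7,0],"roll":10},
    {"fingers":0,"travel":[10.5,10.5,0],"roll":17},
    {"fingers":0,"travel":[14,14,0],"roll":24},
    {"fingers":0,"travel":[17.5,17.5,0],"roll":30},
    {"fingers":0,"travel":[21,21,0],"roll":35},
    {"fingers":0,"travel":[24,24,0],"roll":38.5},
    {"fingers":0,"travel":[27,27,0],"roll":38.5},
    {"fingers":0,"travel":[29,29,0],"roll":38.5},
    {"fingers":0,"travel":[29,29,0],"roll":38.5},
  ],
)

```text
time_s: 2.65
tcp_pos: [0.3857, 0.2165, 0.2338]
ee_rot: [[0.527, -0.85, 0.0], [-0.85, -0.527, -0.0], [0.0, -0.0, -1.0]]
wrist_force: [-0.4, -0.0, 0.3]
gripper_width: 0.174
```

Request:
arm_command(
  rows=[
    {"fingers":0,"travel":[0,0,0],"roll":0},
    {"fingers":0,"travel":[0,0,0],"roll":0},
    {"fingers":0,"travel":[0,0,0],"roll":0},
  ],
)

```text
time_s: 2.95
tcp_pos: [0.3848, 0.22, 0.2335]
ee_rot: [[0.532, -0.847, 0.0], [-0.847, -0.532, 0.0], [-0.0, -0.0, -1.0]]
wrist_force: [-1.6, -0.3, -0.5]
gripper_width: 0.012
```

```bash
python3 - <<'E'
from h import *
np.set_printoptions(precision=4,suppress=True)
s=sense();print(s['tcp_pos'],s['ee_rot'],s['wrist_force'],s['gripper_width'],s['joints'],s['time_s'])
p,d,C=shot('wrist','w1.png')
print([(r['position'],r['p']) for r in search_frame('wrist','long_lever')])
r=cut_out('wrist','long_lever')
for rr in r[:1]:
  m=rr['mask']&(d>0)&(C[...,2]>.1)&(C[...,2]<.13); q=C[m]
  print(cv2.boxPoints(cv2.minAreaRect(q[:,:2].astype(np.float32))),len(q))
  l=cv2.fitLine(q[:,:2].astype(np.float32),cv2.DIST_HUBER,0,.001,.001).ravel(); print(l,np.degrees(np.arctan2(l[1],l[0])),q[:,2].max())
E
```

```text
[0.3848 0.22   0.2335] [[ 0.5316 -0.847   0.    ]
 [-0.847  -0.5316  0.0001]
 [-0.     -0.     -1.    ]] [-1.6344 -0.2813 -0.4581] 0.011522657677736515 [ 50.8883   4.0075 -23.5468  -0.0022 -62.4426 -18.7729] 2.95
[([0.464, 0.2272, 0.1226], 0.84)]
[[0.4205 0.2789]
 [0.4902 0.1667]
 [0.5062 0.1766]
 [0.4365 0.2888]] 2480
[ 0.5114 -0.8594  0.4667  0.2173] -59.244076 0.1265351880085213
```

View pics/w1.png

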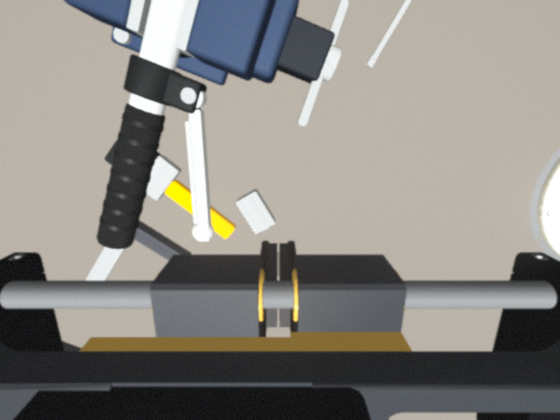

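The wrist view shows the long lever's blade running from the pivot at (190,97) to the ball at (202,232). The fingers are closed at (279,290), on the robot's side. Contact should come about 4.9 cm along the tool's -y, so I go down and approach.

Request:
arm_command(
  rows=[
    {"fingers":0,"travel":[0,0,3],"roll":0},
    {"fingers":0,"travel":[0,0,6],"roll":0},
    {"fingers":0,"travel":[0,0,9],"roll":0},
    {"fingers":0,"travel":[0,0,11.5],"roll":0},
    {"fingers":0,"travel":[0,0,13],"roll":0},
    {"fingers":0,"travel":[0,0,13.1],"roll":0},
    {"fingers":0,"travel":[0,-1,13.1],"roll":0},
    {"fingers":0,"travel":[0,-2,13.1],"roll":0},
    {"fingers":0,"travel":[0,-3,13.1],"roll":0},
    {"fingers":0,"travel":[0,-3.5,13.1],"roll":0},
  ],
)

```text
time_s: 4.1
tcp_pos: [0.4164, 0.2391, 0.1033]
ee_rot: [[0.53, -0.848, 0.002], [-0.848, -0.53, 0.002], [-0.001, -0.003, -1.0]]
wrist_force: [-0.8, -0.6, 0.0]
gripper_width: 0.006
```

Request:
arm_command(
  rows=[
    {"fingers":0,"travel":[0,0,0],"roll":0},
    {"fingers":0,"travel":[0,0,0],"roll":0},
    {"fingers":0,"travel":[0,0,0],"roll":0},
    {"fingers":0,"travel":[0,0,0],"roll":0},
  ],
)

```text
time_s: 4.5
tcp_pos: [0.4144, 0.2375, 0.1026]
ee_rot: [[0.53, -0.848, -0.0], [-0.848, -0.53, -0.0], [0.0, 0.0, -1.0]]
wrist_force: [-0.0, 0.2, 0.4]
gripper_width: 0.003
```

```bash
python3 - <<'E'
from h import *
np.set_printoptions(precision=4,suppress=True)
s=sense();print(s['tcp_pos'],s['wrist_force'],s['time_s'])
p,d,C=shot('wrist','w2.png')
E
```

```text
[0.4144 0.2375 0.1026] [-0.0284  0.18    0.4167] 4.5
```

View pics/w2.png

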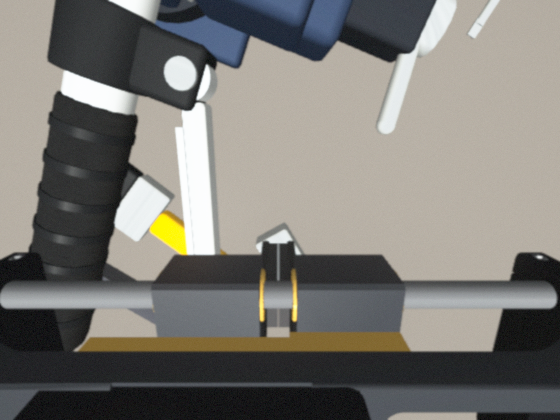

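The blade's outer edge at (218,250) lies just beside the finger at (262,290), and the two run parallel. I creep towards contact.

Request:
arm_command(
  rows=[
    {"fingers":0,"travel":[0,-0.3,0],"roll":0},
    {"fingers":0,"travel":[0,-0.6,0],"roll":0},
    {"fingers":0,"travel":[0,-0.9,0],"roll":0},
    {"fingers":0,"travel":[0,-1.1,0],"roll":0},
    {"fingers":0,"travel":[0,-1.3,0],"roll":0},
    {"fingers":0,"travel":[0,-1.5,0],"roll":0},
    {"fingers":0,"travel":[0,-1.7,0],"roll":0},
    {"fingers":0,"travel":[0,-1.7,0],"roll":0},
    {"fingers":0,"travel":[0,-1.7,0],"roll":0},
  ],
)

```text
time_s: 5.45
tcp_pos: [0.4291, 0.2467, 0.1025]
ee_rot: [[0.53, -0.848, -0.0], [-0.848, -0.53, -0.0], [0.0, 0.0, -1.0]]
wrist_force: [0.5, -0.3, -0.1]
gripper_width: 0.004
```

Request:
arm_command(
  rows=[
    {"fingers":0,"travel":[0,-0.15,0],"roll":0},
    {"fingers":0,"travel":[0,-0.3,0],"roll":0},
    {"fingers":0,"travel":[0,-0.45,0],"roll":0},
    {"fingers":0,"travel":[0,-0.6,0],"roll":0},
    {"fingers":0,"travel":[0,-0.6,0],"roll":0},
    {"fingers":0,"travel":[0,-0.6,0],"roll":0},
  ],
)

```text
time_s: 6.05
tcp_pos: [0.4339, 0.2498, 0.1024]
ee_rot: [[0.53, -0.848, -0.001], [-0.848, -0.53, -0.0], [-0.0, 0.001, -1.0]]
wrist_force: [-3.7, 0.3, 1.5]
gripper_width: 0.007
```

```bash
python3 - <<'E'
from h import *
np.set_printoptions(precision=4,suppress=True)
s=sense();print(s['tcp_pos'],s['wrist_force'],s['moment'],s['time_s'])
p,d,C=shot('wrist','w3.png'); p2,d,C=shot('scene','s3.png')
n=p2[100:240,240:427][:,:,::-1]
cv2.imwrite('pics/c3.png',np.hstack([cv2.resize(p[:,:,::-1],(400,300)),cv2.resize(n,(400,300))]))
E
```

```text
[0.4339 0.2498 0.1024] [-3.6616  0.2768  1.5175] [0.0878 0.8545 0.0337] 6.05
```

View pics/c3.png

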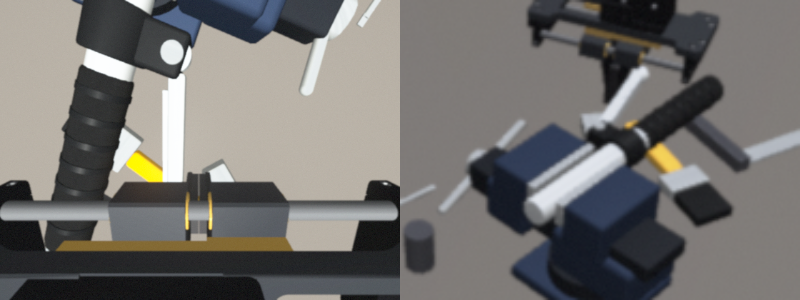

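The fingers are on the blade's outer face near the press point (about 3 N). Now I press in with the roll following the blade.

Request:
arm_command(
  rows=[
    {"fingers":0,"travel":[0,-0.2,0],"roll":1},
    {"fingers":0,"travel":[0,-0.4,0],"roll":2},
    {"fingers":0,"travel":[0,-0.6,0],"roll":3.5},
    {"fingers":0,"travel":[0,-0.8,0],"roll":4.5},
    {"fingers":0,"travel":[0,-1.0,0],"roll":5.5},
    {"fingers":0,"travel":[0,-1.2,0],"roll":7},
    {"fingers":0,"travel":[0,-1.4,0],"roll":8},
    {"fingers":0,"travel":[0,-1.6,0],"roll":9},
    {"fingers":0,"travel":[0,-1.8,0],"roll":10},
    {"fingers":0,"travel":[0,-1.8,0],"roll":10},
  ],
)

```text
time_s: 7.15
tcp_pos: [0.4492, 0.2596, 0.1024]
ee_rot: [[0.374, -0.928, -0.001], [-0.928, -0.374, -0.0], [0.0, 0.001, -1.0]]
wrist_force: [-6.1, 1.1, 2.7]
gripper_width: 0.004
```

Request:
arm_command(
  rows=[
    {"fingers":0,"travel":[0,0,0],"roll":0},
    {"fingers":0,"travel":[0,0,0],"roll":0},
  ],
)

```text
time_s: 7.35
tcp_pos: [0.4491, 0.2595, 0.1024]
ee_rot: [[0.374, -0.927, -0.001], [-0.927, -0.374, -0.0], [-0.0, 0.001, -1.0]]
wrist_force: [-6.1, 1.6, 1.9]
gripper_width: 0.003
```

Request:
arm_command(
  rows=[
    {"fingers":0,"travel":[-0.03,-0.15,0],"roll":1},
    {"fingers":0,"travel":[-0.05,-0.3,0],"roll":2},
    {"fingers":0,"travel":[-0.08,-0.5,0],"roll":3},
    {"fingers":0,"travel":[-0.08,-0.5,0],"roll":3},
    {"fingers":0,"travel":[-0.08,-0.5,0],"roll":3},
  ],
)

```text
time_s: 7.85
tcp_pos: [0.453, 0.2617, 0.1023]
ee_rot: [[0.325, -0.946, -0.002], [-0.946, -0.325, -0.001], [0.001, 0.002, -1.0]]
wrist_force: [-6.4, 0.7, 2.1]
gripper_width: 0.009
```

```bash
cat >> h.py <<'E'
def blade(lab,cams=('wrist','top')):
    for cam in cams:
        p,d,C=shot(cam,'b.png'); r=cut_out(cam,lab)
        for rr in r[:2]:
            m=rr['mask']&(d>0)&(C[...,2]>.117)&(C[...,2]<.1245); q=C[m][:,:2].astype(np.float32)
            if len(q)<30: continue
            l=cv2.fitLine(q,cv2.DIST_HUBER,0,.001,.001).ravel(); print(cam,round(rr['p'],2),len(q),'blade angle',np.degrees(np.arctan2(l[1],l[0]))%180,l[2:])
E
python3 - <<'E'
from h import *
np.set_printoptions(precision=4,suppress=True)
s=sense();print(s['tcp_pos'],s['wrist_force'],s['moment'],s['time_s'])
blade('long_lever')
E
```

```text
[0.453  0.2617 0.1023] [-6.3986  0.6942  2.0793] [ 0.218   1.8043 -0.0166] 7.85
wrist 0.89 4321 blade angle 103.09942 [0.4839 0.2154]
top 0.74 119 blade angle 104.539314 [0.4829 0.2238]
```

Request:
arm_command(
  rows=[
    {"fingers":0,"travel":[-0.02,-0.1,0],"roll":0.5},
    {"fingers":0,"travel":[-0.02,-0.1,0],"roll":0.5},
    {"fingers":0,"travel":[-0.02,-0.1,0],"roll":0.5},
  ],
)

```text
time_s: 8.35
tcp_pos: [0.4532, 0.2619, 0.1023]
ee_rot: [[0.316, -0.949, -0.003], [-0.949, -0.316, -0.002], [0.001, 0.004, -1.0]]
wrist_force: [-8.7, 1.1, 4.5]
gripper_width: 0.004
```

Request:
arm_command(
  rows=[
    {"fingers":0,"travel":[-0.02,-0.1,0],"roll":0.5},
    {"fingers":0,"travel":[-0.02,-0.1,0],"roll":0.5},
    {"fingers":0,"travel":[-0.02,-0.1,0],"roll":0.5},
  ],
)

```text
time_s: 8.65
tcp_pos: [0.4533, 0.262, 0.1023]
ee_rot: [[0.308, -0.951, -0.005], [-0.951, -0.308, -0.003], [0.001, 0.005, -1.0]]
wrist_force: [-11.3, 1.0, 5.5]
gripper_width: 0.003
```

The force now climbs (6.4 → 8.7 → 11.3 N) while the TCP hardly moves, so the lever is on its stop. I hold it there, then check.

Request:
arm_command(
  rows=[
    {"fingers":0,"travel":[0,0,0]},
    {"fingers":0,"travel":[0,0,0]},
    {"fingers":0,"travel":[0,0,0]},
    {"fingers":0,"travel":[0,0,0]},
    {"fingers":0,"travel":[0,0,0]},
    {"fingers":0,"travel":[0,0,0]},
    {"fingers":0,"travel":[0,0,0]},
    {"fingers":0,"travel":[0,0,0]},
    {"fingers":0,"travel":[0,0,0]},
    {"fingers":0,"travel":[0,0,0]},
  ],
)

```text
validation failed for argument at $.ro...
```

Request:
arm_command(
  rows=[
    {"fingers":0,"travel":[0,0,0]},
    {"fingers":0,"travel":[0,0,0]},
    {"fingers":0,"travel":[0,0,0]},
    {"fingers":0,"travel":[0,0,0]},
    {"fingers":0,"travel":[0,0,0]},
  ],
)

```text
validation failed for argument at $.ro...
```

```bash
python3 - <<'E'
from h import *
np.set_printoptions(precision=4,suppress=True)
s=sense();print(s['tcp_pos'],s['ee_rot'],s['wrist_force'],s['joints'],s['time_s'])
blade('long_lever')
E
```

```text
[0.4533 0.262  0.1023] [[ 0.308  -0.9514 -0.0048]
 [-0.9514 -0.308  -0.0029]
 [ 0.0013  0.0054 -1.    ]] [-11.2559   0.9761   5.4671] [ 47.7429  20.3519 -23.5044  -0.1262 -46.4502 -29.719 ] 8.65
wrist 0.65 4213 blade angle 102.24402 [0.485  0.2093]
top 0.47 136 blade angle 101.61816 [0.4856 0.2143]
```

Roll is required in every row, so both holds were refused and I repeat them.

Request:
arm_command(
  rows=[
    {"fingers":0,"travel":[0,0,0],"roll":0},
    {"fingers":0,"travel":[0,0,0],"roll":0},
    {"fingers":0,"travel":[0,0,0],"roll":0},
    {"fingers":0,"travel":[0,0,0],"roll":0},
    {"fingers":0,"travel":[0,0,0],"roll":0},
    {"fingers":0,"travel":[0,0,0],"roll":0},
    {"fingers":0,"travel":[0,0,0],"roll":0},
    {"fingers":0,"travel":[0,0,0],"roll":0},
    {"fingers":0,"travel":[0,0,0],"roll":0},
    {"fingers":0,"travel":[0,0,0],"roll":0},
  ],
)

```text
time_s: 9.85
tcp_pos: [0.4533, 0.262, 0.1023]
ee_rot: [[0.308, -0.951, -0.005], [-0.951, -0.308, -0.003], [0.001, 0.005, -1.0]]
wrist_force: [-11.4, 1.3, 5.1]
gripper_width: 0.001
```

Request:
arm_command(
  rows=[
    {"fingers":0,"travel":[0,0,0],"roll":0},
    {"fingers":0,"travel":[0,0,0],"roll":0},
    {"fingers":0,"travel":[0,0,0],"roll":0},
    {"fingers":0,"travel":[0,0,0],"roll":0},
  ],
)

```text
time_s: 10.25
tcp_pos: [0.4533, 0.2621, 0.1023]
ee_rot: [[0.308, -0.951, -0.005], [-0.951, -0.308, -0.003], [0.001, 0.005, -1.0]]
wrist_force: [-11.9, 0.1, 5.4]
gripper_width: 0.007
```

Request:
arm_command(
  rows=[
    {"fingers":0,"travel":[0.04,0.17,0],"roll":-1},
    {"fingers":0,"travel":[0.09,0.35,0],"roll":-2},
    {"fingers":0,"travel":[0.13,0.52,0],"roll":-3},
    {"fingers":0,"travel":[0.17,0.7,0],"roll":-4},
    {"fingers":0,"travel":[0.22,0.87,0],"roll":-5},
    {"fingers":0,"travel":[0.26,1.05,0],"roll":-6},
    {"fingers":0,"travel":[0.3,1.22,0],"roll":-7},
    {"fingers":0,"travel":[0.35,1.4,0],"roll":-8},
    {"fingers":0,"travel":[0.39,1.57,0],"roll":-9},
    {"fingers":0,"travel":[0.43,1.75,0],"roll":-9},
  ],
)

```text
time_s: 11.25
tcp_pos: [0.4401, 0.2538, 0.1024]
ee_rot: [[0.454, -0.891, -0.0], [-0.891, -0.454, -0.0], [-0.0, 0.0, -1.0]]
wrist_force: [-4.5, 0.6, 0.6]
gripper_width: 0.004
```

Request:
arm_command(
  rows=[
    {"fingers":0,"travel":[0.02,0.16,0],"roll":-1},
    {"fingers":0,"travel":[0.03,0.32,0],"roll":-2},
    {"fingers":0,"travel":[0.04,0.48,0],"roll":-3},
    {"fingers":0,"travel":[0.06,0.64,0],"roll":-4},
    {"fingers":0,"travel":[0.07,0.8,0],"roll":-5},
    {"fingers":0,"travel":[0.08,0.95,0],"roll":-5},
    {"fingers":0,"travel":[0.1,1.1,0],"roll":-5},
    {"fingers":0,"travel":[0.12,1.3,0],"roll":-5},
    {"fingers":0,"travel":[0.13,1.5,0],"roll":-5},
    {"fingers":0,"travel":[0.14,1.7,0],"roll":-5},
  ],
)

```text
time_s: 12.25
tcp_pos: [0.4263, 0.2454, 0.103]
ee_rot: [[0.531, -0.848, 0.002], [-0.848, -0.531, 0.002], [-0.0, -0.002, -1.0]]
wrist_force: [0.3, 0.3, 0.4]
gripper_width: 0.008
```

Request:
arm_command(
  rows=[
    {"fingers":0,"travel":[0,0.4,0],"roll":0},
    {"fingers":0,"travel":[0,1,0],"roll":0},
    {"fingers":0,"travel":[0,2,0],"roll":0},
    {"fingers":0,"travel":[0,3,0],"roll":0},
    {"fingers":0,"travel":[0,3,0],"roll":0},
  ],
)

```text
time_s: 12.75
tcp_pos: [0.3988, 0.2275, 0.1025]
ee_rot: [[0.53, -0.848, -0.001], [-0.848, -0.53, -0.001], [0.0, 0.001, -1.0]]
wrist_force: [0.3, -0.5, 0.3]
gripper_width: 0.005
```

```bash
python3 - <<'E'
from h import *
np.set_printoptions(precision=4,suppress=True)
s=sense();print(s['tcp_pos'],s['ee_rot'],s['wrist_force'],s['joints'],s['time_s'])
blade('long_lever')
E
```

```text
[0.3988 0.2275 0.1025] [[ 0.5304 -0.8478 -0.001 ]
 [-0.8478 -0.5304 -0.0007]
 [ 0.      0.0012 -1.    ]] [ 0.282  -0.5081  0.3064] [ 50.0589  14.7331 -32.3495  -0.031  -42.9858 -18.0044] 12.75
wrist 0.94 5451 blade angle 115.47502 [0.4756 0.2037]
top 0.72 593 blade angle 95.84134 [ 0.6276 -0.2655]
top 0.56 138 blade angle 120.18225 [0.4748 0.2101]
```

Request:
arm_command(
  rows=[
    {"fingers":0,"travel":[0,0,-3],"roll":0},
    {"fingers":0,"travel":[0,0,-6],"roll":0},
    {"fingers":0,"travel":[0,0,-9],"roll":0},
    {"fingers":0,"travel":[0,0,-12],"roll":0},
    {"fingers":0,"travel":[0,0,-13],"roll":0},
    {"fingers":0,"travel":[0,0,-13],"roll":0},
  ],
)

```text
time_s: 13.55
tcp_pos: [0.401, 0.2295, 0.2338]
ee_rot: [[0.53, -0.848, 0.002], [-0.848, -0.53, 0.003], [-0.001, -0.004, -1.0]]
wrist_force: [-0.4, -0.5, -0.8]
gripper_width: 0.003
```

```bash
python3 - <<'E'
from h import *
blade('long_lever')
E
```

```text
wrist 0.91 1975 blade angle 120.92865 [0.45408025 0.24073057]
top 0.68 162 blade angle 120.67839 [0.47190282 0.21491387]
```

Request:
arm_command(
  rows=[
    {"fingers":0,"travel":[3.6,1,0],"roll":0},
    {"fingers":0,"travel":[8.2,2.2,0],"roll":1},
    {"fingers":0,"travel":[13,3.5,0],"roll":2},
    {"fingers":0,"travel":[17.7,4.8,0],"roll":3},
    {"fingers":0,"travel":[22.4,6.1,0],"roll":4.4},
    {"fingers":0,"travel":[27.1,7.4,0],"roll":4.4},
    {"fingers":0,"travel":[31.8,8.7,0],"roll":4.4},
    {"fingers":0,"travel":[36.5,10,0],"roll":4.4},
    {"fingers":0,"travel":[41.2,11.4,0],"roll":4.4},
    {"fingers":0,"travel":[45,12.4,0],"roll":4.4},
  ],
)

```text
time_s: 14.75
tcp_pos: [0.5336, -0.2211, 0.2306]
ee_rot: [[0.462, -0.887, -0.003], [-0.887, -0.462, 0.0], [-0.002, 0.003, -1.0]]
wrist_force: [0.0, 0.1, 0.1]
gripper_width: 0.006
```

Request:
arm_command(
  rows=[
    {"fingers":0,"travel":[1.4,0.4,0],"roll":0},
    {"fingers":0,"travel":[1.4,0.4,0],"roll":0},
    {"fingers":0,"travel":[1.4,0.4,0],"roll":0},
    {"fingers":0,"travel":[1.4,0.4,0],"roll":0},
  ],
)

```text
time_s: 15.15
tcp_pos: [0.5365, -0.2316, 0.2323]
ee_rot: [[0.465, -0.885, -0.001], [-0.885, -0.465, 0.0], [-0.001, 0.001, -1.0]]
wrist_force: [0.7, 0.9, -0.3]
gripper_width: 0.004
```

```bash
python3 - <<'E'
from h import *
np.set_printoptions(precision=4,suppress=True)
s=sense();print(s['tcp_pos'],s['ee_rot'],s['wrist_force'],s['gripper_width'],s['joints'],s['time_s'])
p,d,C=shot('wrist','w4.png')
r=cut_out('wrist','short_lever')
for rr in r[:2]:
  m=rr['mask']&(d>0)&(C[...,2]>.1)&(C[...,2]<.13); q=C[m]
  print(rr['p'],cv2.boxPoints(cv2.minAreaRect(q[:,:2].astype(np.float32))),len(q))
blade('short_lever')
blade('long_lever',('top',))
E
```

```text
[ 0.5365 -0.2316  0.2323] [[ 0.4651 -0.8853 -0.0008]
 [-0.8853 -0.4651  0.0004]
 [-0.0007  0.0005 -1.    ]] [ 0.6635  0.8838 -0.2648] 0.0037372652122812313 [ -7.483   18.1644  -5.5379  -0.0164 -66.3439  35.205 ] 15.15
0.82 [[ 0.5591 -0.1891]
 [ 0.599  -0.2654]
 [ 0.6163 -0.2564]
 [ 0.5764 -0.18  ]] 1368
wrist 0.79 1102 blade angle 116.033646 [ 0.5838 -0.2184]
top 0.94 291 blade angle 121.32686 [0.4543 0.2434]
```

View pics/w4.png

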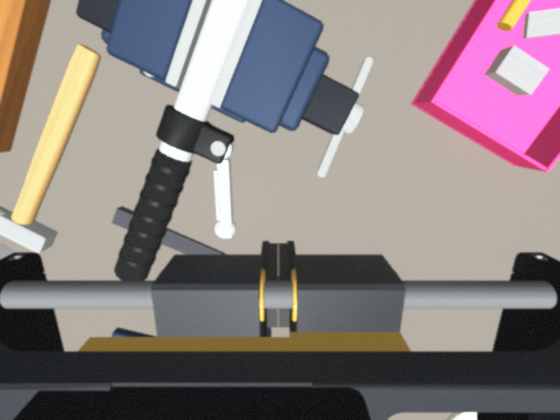

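The wrist view shows the short lever from (222,148) to its ball at (225,228), with the fingers clear on the outer side. The long lever is back at 120.9° (120.8° at the start). I go down and approach.

Request:
arm_command(
  rows=[
    {"fingers":0,"travel":[0.2,0,3],"roll":0},
    {"fingers":0,"travel":[0.2,0,6],"roll":0},
    {"fingers":0,"travel":[0.2,0,9],"roll":0},
    {"fingers":0,"travel":[0.2,0,11.5],"roll":0},
    {"fingers":0,"travel":[0.2,0,12.9],"roll":0},
    {"fingers":0,"travel":[0.2,0,13],"roll":0},
    {"fingers":0,"travel":[0.2,-0.5,13],"roll":0},
    {"fingers":0,"travel":[0.2,-1,13],"roll":0},
    {"fingers":0,"travel":[0.2,-1.5,13],"roll":0},
    {"fingers":0,"travel":[0.2,-2,13],"roll":0},
  ],
)

```text
time_s: 16.55
tcp_pos: [0.5565, -0.2251, 0.1035]
ee_rot: [[0.464, -0.886, 0.002], [-0.886, -0.464, -0.0], [0.001, -0.002, -1.0]]
wrist_force: [0.1, -1.3, 0.7]
gripper_width: 0.008
```

Request:
arm_command(
  rows=[
    {"fingers":0,"travel":[0,-0.2,0],"roll":0},
    {"fingers":0,"travel":[0,-0.4,0],"roll":0},
    {"fingers":0,"travel":[0,-0.6,0],"roll":0},
    {"fingers":0,"travel":[0,-0.8,0],"roll":0},
    {"fingers":0,"travel":[0,-0.8,0],"roll":0},
    {"fingers":0,"travel":[0,-0.8,0],"roll":0},
    {"fingers":0,"travel":[0,-0.8,0],"roll":0},
  ],
)

```text
time_s: 17.25
tcp_pos: [0.5624, -0.2216, 0.1025]
ee_rot: [[0.464, -0.886, -0.0], [-0.886, -0.464, 0.0], [-0.0, 0.0, -1.0]]
wrist_force: [-0.9, -1.6, 0.5]
gripper_width: -0.0
```

Request:
arm_command(
  rows=[
    {"fingers":0,"travel":[0,-0.15,0],"roll":0},
    {"fingers":0,"travel":[0,-0.3,0],"roll":0},
    {"fingers":0,"travel":[0,-0.3,0],"roll":0},
    {"fingers":0,"travel":[0,-0.3,0],"roll":0},
  ],
)

```text
time_s: 17.65
tcp_pos: [0.5653, -0.2201, 0.1025]
ee_rot: [[0.464, -0.886, -0.0], [-0.886, -0.464, -0.0], [-0.0, 0.0, -1.0]]
wrist_force: [-0.6, -0.1, 0.2]
gripper_width: 0.005
```

Request:
arm_command(
  rows=[
    {"fingers":0,"travel":[0,-0.15,0],"roll":0},
    {"fingers":0,"travel":[0,-0.3,0],"roll":0},
    {"fingers":0,"travel":[0,-0.3,0],"roll":0},
    {"fingers":0,"travel":[0,-0.3,0],"roll":0},
  ],
)

```text
time_s: 18.05
tcp_pos: [0.5672, -0.2189, 0.1024]
ee_rot: [[0.464, -0.886, -0.001], [-0.886, -0.464, 0.0], [-0.001, 0.001, -1.0]]
wrist_force: [-3.9, -1.0, 0.7]
gripper_width: 0.002
```

Request:
arm_command(
  rows=[
    {"fingers":0,"travel":[0,-0.1,0],"roll":0},
    {"fingers":0,"travel":[0,-0.2,0],"roll":0},
    {"fingers":0,"travel":[0,-0.2,0],"roll":0},
    {"fingers":0,"travel":[0,-0.2,0],"roll":0},
  ],
)

```text
time_s: 18.45
tcp_pos: [0.5692, -0.2177, 0.1024]
ee_rot: [[0.464, -0.886, -0.001], [-0.886, -0.464, 0.0], [-0.001, 0.001, -1.0]]
wrist_force: [-4.1, 0.2, 2.1]
gripper_width: 0.007
```

```bash
python3 - <<'E'
from h import *
np.set_printoptions(precision=4,suppress=True)
p,d,C=shot('wrist','w5.png'); blade('short_lever'); p2,d,C=shot('scene','s5.png')
n=p2[210:345,80:260][:,:,::-1]
cv2.imwrite('pics/c5.png',np.hstack([cv2.resize(p[:,:,::-1],(400,300)),cv2.resize(n,(400,300))]))
E
```

```text
wrist 0.76 1365 blade angle 95.26496 [ 0.5963 -0.2373]
```

View pics/c5.png

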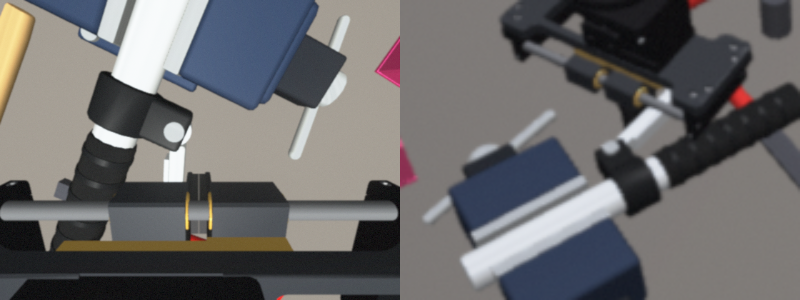

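The fingers bear on the short lever's outer face at about 4 N. Now I press it in with the roll following.

Request:
arm_command(
  rows=[
    {"fingers":0,"travel":[-0.03,-0.12,0],"roll":2},
    {"fingers":0,"travel":[-0.05,-0.25,0],"roll":3.5},
    {"fingers":0,"travel":[-0.08,-0.4,0],"roll":5},
    {"fingers":0,"travel":[-0.1,-0.55,0],"roll":6.5},
    {"fingers":0,"travel":[-0.12,-0.7,0],"roll":8},
    {"fingers":0,"travel":[-0.14,-0.85,0],"roll":9.5},
    {"fingers":0,"travel":[-0.16,-1.0,0],"roll":11},
    {"fingers":0,"travel":[-0.16,-1.0,0],"roll":11},
    {"fingers":0,"travel":[-0.16,-1.0,0],"roll":11},
  ],
)

```text
time_s: 19.65
tcp_pos: [0.5769, -0.2115, 0.1024]
ee_rot: [[0.286, -0.958, -0.002], [-0.958, -0.286, 0.001], [-0.001, 0.002, -1.0]]
wrist_force: [-5.9, 0.0, 3.6]
gripper_width: 0.006
```

```bash
python3 - <<'E'
from h import *
np.set_printoptions(precision=4,suppress=True)
s=sense();print(s['tcp_pos'],s['wrist_force'],s['moment'],s['time_s'])
blade('short_lever')
E
```

```text
[ 0.5769 -0.2115  0.1024] [-5.853   0.0275  3.6472] [ 0.3378  1.5764 -0.0213] 19.65
wrist 0.58 1385 blade angle 84.50343 [ 0.5995 -0.2417]
```

Request:
arm_command(
  rows=[
    {"fingers":0,"travel":[-0.03,-0.13,0],"roll":1.3},
    {"fingers":0,"travel":[-0.06,-0.26,0],"roll":2.6},
    {"fingers":0,"travel":[-0.08,-0.4,0],"roll":4},
    {"fingers":0,"travel":[-0.08,-0.4,0],"roll":4},
  ],
)

```text
time_s: 20.25
tcp_pos: [0.5802, -0.2095, 0.1023]
ee_rot: [[0.218, -0.976, -0.003], [-0.976, -0.218, 0.001], [-0.001, 0.003, -1.0]]
wrist_force: [-6.8, 0.4, 2.8]
gripper_width: -0.0
```

Request:
arm_command(
  rows=[
    {"fingers":0,"travel":[-0.03,-0.1,0],"roll":1},
    {"fingers":0,"travel":[-0.05,-0.2,0],"roll":2},
    {"fingers":0,"travel":[-0.05,-0.2,0],"roll":2},
    {"fingers":0,"travel":[-0.05,-0.2,0],"roll":2},
  ],
)

```text
time_s: 20.65
tcp_pos: [0.5817, -0.2087, 0.1023]
ee_rot: [[0.184, -0.983, -0.004], [-0.983, -0.184, 0.001], [-0.001, 0.003, -1.0]]
wrist_force: [-6.9, 1.8, 3.3]
gripper_width: 0.003
```

Request:
arm_command(
  rows=[
    {"fingers":0,"travel":[-0.02,-0.1,0],"roll":1},
    {"fingers":0,"travel":[-0.02,-0.1,0],"roll":1},
    {"fingers":0,"travel":[-0.02,-0.1,0],"roll":1},
  ],
)

```text
time_s: 20.95
tcp_pos: [0.5818, -0.2085, 0.1023]
ee_rot: [[0.167, -0.986, -0.005], [-0.986, -0.167, 0.001], [-0.002, 0.005, -1.0]]
wrist_force: [-8.5, 0.9, 4.8]
gripper_width: 0.008
```

Request:
arm_command(
  rows=[
    {"fingers":0,"travel":[-0.02,-0.1,0],"roll":0.5},
    {"fingers":0,"travel":[-0.02,-0.1,0],"roll":0.5},
    {"fingers":0,"travel":[-0.02,-0.1,0],"roll":0.5},
  ],
)

```text
time_s: 21.25
tcp_pos: [0.5819, -0.2083, 0.1023]
ee_rot: [[0.158, -0.987, -0.007], [-0.987, -0.158, 0.001], [-0.002, 0.007, -1.0]]
wrist_force: [-10.7, -0.0, 5.0]
gripper_width: 0.004
```

Request:
arm_command(
  rows=[
    {"fingers":0,"travel":[-0.02,-0.1,0],"roll":0.5},
    {"fingers":0,"travel":[-0.02,-0.1,0],"roll":0.5},
    {"fingers":0,"travel":[-0.02,-0.1,0],"roll":0.5},
  ],
)

```text
time_s: 21.55
tcp_pos: [0.5819, -0.2081, 0.1023]
ee_rot: [[0.149, -0.989, -0.009], [-0.989, -0.149, 0.001], [-0.002, 0.009, -1.0]]
wrist_force: [-13.0, -0.4, 6.4]
gripper_width: 0.008
```

The TCP has stopped moving while the force climbs to 13 N, so the short lever is on its stop. I hold it there.

Request:
arm_command(
  rows=[
    {"fingers":0,"travel":[0,0,0],"roll":0},
    {"fingers":0,"travel":[0,0,0],"roll":0},
    {"fingers":0,"travel":[0,0,0],"roll":0},
    {"fingers":0,"travel":[0,0,0],"roll":0},
    {"fingers":0,"travel":[0,0,0],"roll":0},
    {"fingers":0,"travel":[0,0,0],"roll":0},
    {"fingers":0,"travel":[0,0,0],"roll":0},
    {"fingers":0,"travel":[0,0,0],"roll":0},
    {"fingers":0,"travel":[0,0,0],"roll":0},
    {"fingers":0,"travel":[0,0,0],"roll":0},
  ],
)

```text
time_s: 22.55
tcp_pos: [0.5819, -0.2082, 0.1023]
ee_rot: [[0.149, -0.989, -0.009], [-0.989, -0.149, 0.001], [-0.002, 0.009, -1.0]]
wrist_force: [-13.6, 0.1, 7.0]
gripper_width: 0.008
```

```bash
python3 - <<'E'
from h import *
np.set_printoptions(precision=4,suppress=True)
s=sense();print(s['tcp_pos'],s['wrist_force'],s['time_s'])
p,d,C=shot('wrist','w6.png')
p,d,C=shot('top','t6.png');O=0
for l in('long_lever','short_lever'): blade(l)
E
```

```text
[ 0.5819 -0.2082  0.1023] [-13.5586   0.0876   6.9936] 22.55
top 0.92 279 blade angle 120.52848 [0.4655 0.2242]
wrist 0.66 1334 blade angle 80.43948 [ 0.6006 -0.243 ]
top 0.47 30 blade angle 37.87176 [ 0.5943 -0.1813]
```

View pics/w6.png

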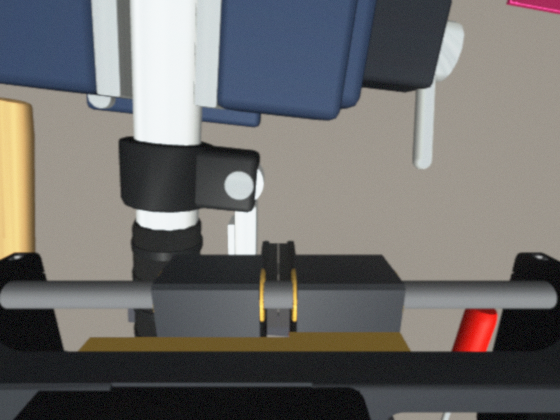

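Request:
arm_command(
  rows=[
    {"fingers":0,"travel":[0.03,0.1,0],"roll":-0.5},
    {"fingers":0,"travel":[0.06,0.2,0],"roll":-1},
    {"fingers":0,"travel":[0.1,0.32,0],"roll":-2},
    {"fingers":0,"travel":[0.14,0.44,0],"roll":-3},
    {"fingers":0,"travel":[0.19,0.56,0],"roll":-4},
    {"fingers":0,"travel":[0.24,0.68,0],"roll":-5.2},
    {"fingers":0,"travel":[0.29,0.8,0],"roll":-6.4},
    {"fingers":0,"travel":[0.34,0.93,0],"roll":-7.6},
    {"fingers":0,"travel":[0.4,1.06,0],"roll":-8.8},
    {"fingers":0,"travel":[0.45,1.2,0],"roll":-10},
  ],
)

```text
time_s: 24.05
tcp_pos: [0.5739, -0.2136, 0.1023]
ee_rot: [[0.32, -0.947, -0.002], [-0.947, -0.32, 0.001], [-0.002, 0.002, -1.0]]
wrist_force: [-4.9, 2.1, 2.0]
gripper_width: 0.002
```

Request:
arm_command(
  rows=[
    {"fingers":0,"travel":[0.05,0.12,0],"roll":-1.2},
    {"fingers":0,"travel":[0.09,0.24,0],"roll":-2.4},
    {"fingers":0,"travel":[0.14,0.36,0],"roll":-3.6},
    {"fingers":0,"travel":[0.18,0.48,0],"roll":-4.8},
    {"fingers":0,"travel":[0.23,0.6,0],"roll":-6},
    {"fingers":0,"travel":[0.27,0.72,0],"roll":-7},
    {"fingers":0,"travel":[0.31,0.84,0],"roll":-8},
    {"fingers":0,"travel":[0.35,0.96,0],"roll":-9},
    {"fingers":0,"travel":[0.38,1.08,0],"roll":-9},
    {"fingers":0,"travel":[0.4,1.2,0],"roll":-9},
  ],
)

```text
time_s: 25.05
tcp_pos: [0.5666, -0.2221, 0.1032]
ee_rot: [[0.464, -0.886, 0.004], [-0.886, -0.464, -0.001], [0.003, -0.003, -1.0]]
wrist_force: [-0.0, -0.2, 0.6]
gripper_width: 0.004
```

Request:
arm_command(
  rows=[
    {"fingers":0,"travel":[0,0.12,0],"roll":0},
    {"fingers":0,"travel":[0,0.24,0],"roll":0},
    {"fingers":0,"travel":[0,0.36,0],"roll":0},
    {"fingers":0,"travel":[0,0.6,0],"roll":0},
    {"fingers":0,"travel":[0,1,0],"roll":0},
    {"fingers":0,"travel":[0,1.5,0],"roll":0},
    {"fingers":0,"travel":[0,2,0],"roll":0},
    {"fingers":0,"travel":[0,2,0],"roll":0},
    {"fingers":0,"travel":[0,2,-2],"roll":0},
    {"fingers":0,"travel":[0,2,-5],"roll":0},
  ],
)

```text
time_s: 26.05
tcp_pos: [0.5456, -0.2308, 0.1512]
ee_rot: [[0.463, -0.886, -0.005], [-0.886, -0.463, 0.001], [-0.003, 0.004, -1.0]]
wrist_force: [0.9, 0.4, -0.0]
gripper_width: 0.008
```

Request:
arm_command(
  rows=[
    {"fingers":0,"travel":[0,0,-3],"roll":0},
    {"fingers":0,"travel":[0,0,-6],"roll":0},
    {"fingers":0,"travel":[0,0,-8],"roll":0},
    {"fingers":0,"travel":[0,0,-8],"roll":0},
    {"fingers":0,"travel":[0,0,-8],"roll":0},
  ],
)

```text
time_s: 26.55
tcp_pos: [0.5468, -0.2308, 0.2324]
ee_rot: [[0.464, -0.886, 0.0], [-0.886, -0.464, 0.001], [-0.0, -0.001, -1.0]]
wrist_force: [-0.4, -1.1, -0.4]
gripper_width: 0.006
```

```bash
python3 - <<'E'
from h import *
np.set_printoptions(precision=4,suppress=True)
s=sense();print(s['tcp_pos'],s['wrist_force'],s['time_s'])
for l in('long_lever','short_lever'): blade(l)
p,d,C=shot('top','t7.png')
a=cv2.imread('pics/t.png'); dd=cv2.absdiff(a,p[:,:,::-1].copy()).max(2)
cv2.imwrite('pics/t7d.png',np.hstack([cv2.resize(p[:,:,::-1],(400,300)),cv2.cvtColor(cv2.resize(dd,(400,300)),cv2.COLOR_GRAY2BGR)]))
E
```

```text
[ 0.5468 -0.2308  0.2324] [-0.3842 -1.0886 -0.3812] 26.55
wrist 0.63 1121 blade angle 114.954865 [ 0.587  -0.2248]
top 0.56 296 blade angle 121.03868 [0.4628 0.2286]
wrist 0.95 1171 blade angle 115.54551 [ 0.5845 -0.2192]
```

View pics/t7d.png

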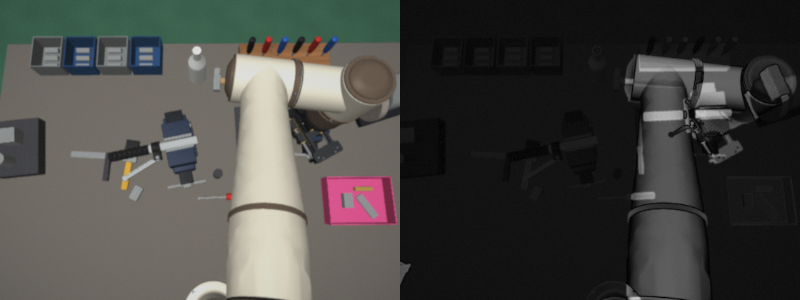

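The difference picture shows changes only where the arm covers the view, so every loose thing in sight is unmoved. Both levers are out (long 121.0°, short 115.5°, 116.0° at the start) and the robot is clear, so I hand in.

```bash
python3 -c "
from station import *
print(finish_job())"
```

```text
the job is handed in; nothing more can be done
None
```

I checked both levers, the long one first and then the short one, and handed the job in at about 27 s of the 64 s allowed. No verdict was reported.

- **Pressing:** I pushed each lever in on its outer face with the backs of the closed fingers. On the stop the force climbed while the TCP stood still, at about 12 N for the long lever and 14 N for the short one. Each was held there for over a second.
- **Letting out:** The fingers followed each lever out at about 1.5–2 cm/s, so neither should have snapped back; lever speed was not measured directly.
- **Last checks:** The long blade stood at 121.0° (120.8–121.1° at the start) and the short one at 115.5° (116.0° at the start). The fingers were about 10 cm above the levers, with only noise on the wrist force. No loose thing visible in the top picture had moved. The arm hid the file and part of the screwdriver, so those were not confirmed.
- **Disagreements:**
  - One wrist reading of the long lever after release gave 115.5°, with the blade half hidden. A clear view then gave 120.9°.
  - Partly hidden readings of the short lever while pressed were unreliable, so I judged its stop by force and travel.
  - Two hold commands for the long lever were refused because the roll value was missing. The lever stayed on its stop and I repeated the hold.

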